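Weight down the pattern cards for tracing

ROBOT

A 7-joint arm with a two-finger parallel gripper is mounted at the origin on the work surface. World frame = base frame: x ahead of the robot, y to its left, z up, the work surface at z = 0. Lengths are in m, angles in rad, forces in N, time in s.
With the tool pointing down it reaches from about 0.425 to 0.925 m from the base axis. Payload 6.8 kg.
Tool frame: the origin (TCP) lies at the very end of the fingers, on their centre line; the grasp point (between the pads) lies bot.grip_point_offset behind it (bot.grip_point_offset is the distance from the TCP to the grasp point, in m); z points along the fingers, y is the line along which they close (so a half turn about z gives the same grasp; the last joint's range is limited). The gripper opens to 85 mm and grips with 20 to 120 N. Pads are 22 mm wide; open, the fingers measure 114 mm over their backs; the gripper's body (76 mm by 85 mm) begins 54 mm behind the grasp point. The pads swing forward as they close: fully open they stand 13 mm farther back than shut.
Start: joints at [-1.333, 0.477, 0.022, 1.555, -0.011, 1.109, -0.083], TCP at [0.229, 0.635, 0.196] pointing down, gripper open.
Joint ranges: [-2.96, 2.96], [-0.34, 2.1], [-1.41, 1.46], [0.24, 2.44], [-1.37, 4.51], [0.17, 1.92], [-2.96, 2.96]. Speed limits (rad/s): [2.39, 2.39, 3.14, 3.14, 3.14, 3.14, 3.14].

INTERFACE

Orientations are given as a unit quaternion [w, x, y, z].
In Python, from station import bot, imaging gives the robot as it stands. The module is installed in compiled form; this text tells all that it offers.
- The arm moves only by the tool carry_out, never from a script. Its argument "targets" is one flat list of numbers, 5 for each row, row after row: the closure in counts, from 0 (fully open) to 255 (shut), then the shift along the world's x, y, z in mm, then the turn about the world's z in degrees. A call has 1 to 20 rows; each row shifts and turns the commanded pose from where the row before left it; what a row does not reach is not made up. A row lasts 1/10 s, in which the tool goes at most 50 mm and 8.59 degrees, less where a joint would pass 70% of its speed; a pose out of reach is approached as far as the arm can. A call is refused whole if a number of a shift passes 50 or a number of a turn 8.59, either way. A call with a gripper value outside its range is refused whole. The fingers move at their own pace and stop on an object; "newtons" is the grip in N (left out, the last holds). Time passes only in rows, so rows that do not move let the fingers close. It gives the time, the measured TCP pose, the force, the opening and the grip force at its end, in the units of the state.
- bot.get_obs(): the state, without advancing time (a new reading comes with each control period).
- imaging.read_camera(name): name is "side" or "top"; returns a dict with "frame" (384x512x3 uint8, red, green, blue), "fov_y" (degrees; the focal length in pixels is half the picture's height over the tangent of half this angle, whatever the lens; pixels are square), "cx", "cy" (the principal point, pixels), "pose" (4x4, takes a point from camera to world coordinates). Camera axes: x right, y up, looking along -z (the intrinsics and any distortion apply to the point x, -y, -z); pixel columns grow to the right and rows downward; lengths in m; the calibration is good to about 2 mm. A picture is of the moment at which its call begins. There is no depth.
- bot.hand_in(): hands the job in; it is judged then, once.
The state is a dict: "t": time; "q": joint angles; "joint_vel": joint speeds; "joint_torque": joint torques, N m; "eef_pos": TCP position; "tool_rot": TCP orientation; "contact_force": force on the tool from outside, world axes, zero at the start; "torque": the same for the moment, N m; "gripper_width": opening from 0.0 (shut) to 1.0 (fully open); "grasp_force": force on a finger pad.
Only numpy, scipy, OpenCV 4.12 (cv2) and the standard library are available. Lean on these libraries where they do the work, as an engineer would, in place of code of your own. Each camera call takes 0.05 s, during which the arm holds its last target. There are 200 camera calls.

TASK

The pattern cards are to be traced: take the stack of steel weights apart and lay the small disc on the pocket flap, the large disc on the collar, the long bar lengthwise along the waistband strip and the rectangular block on the patch pocket. Each weight must lie flat in the middle of its card, with card showing all round it so that the pencil can follow the edge. Put the weights down without dropping them, and leave the button jar and the thread reel standing where they are.

Things in the scene. Friction and masses are not known exactly. Their poses are not given: they have to be found in the camera images.
- small_disc: plain steel pattern weight with a thin rubber sole; origin at the centre of its underside, z up; the smaller round disc, 40 mm in diameter, 18 mm thick, about 0.18 kg. At the start it is the top of the stack, lying on the large disc.
- large_disc: plain steel pattern weight with a thin rubber sole; origin at the centre of its underside, z up; the larger round disc, 56 mm in diameter, 16 mm thick, about 0.31 kg. At the start second from the top, lying on the bar.
- bar_weight: plain steel pattern weight with a thin rubber sole; origin at the centre of its underside, z up; a long bar, 160 mm along its x, 36 mm along its y, 16 mm thick, about 0.72 kg. At the start third from the top, lying roughly along the block.
- block_weight: plain steel pattern weight with a thin rubber sole; origin at the centre of its underside, z up; a rectangular block, 85 mm along its x, 55 mm along its y, 16 mm thick, about 0.59 kg. At the start the bottom of the stack, on the table.
- waistband_card: waistband: manila pattern board lying flat and fixed on the white tracing paper, 2.5 mm thick with thin printed lines; origin at its middle on the underside (so the upper face is 2.5 mm above it), z up; a long narrow rectangle, 210 mm along its x and 72 mm along its y.
- pocket_card: patch pocket: manila pattern board lying flat and fixed on the white tracing paper, 2.5 mm thick with thin printed lines; origin at its middle on the underside (so the upper face is 2.5 mm above it), z up; five-sided, the largest card, 140 mm wide along its x and 148 mm along its y with a blunt point towards -y; the origin is at least 70 mm from every edge.
- collar_card: collar: manila pattern board lying flat and fixed on the white tracing paper, 2.5 mm thick with thin printed lines; origin at its middle on the underside (so the upper face is 2.5 mm above it), z up; a trapezium 94 mm deep along its y, its long side (190 mm, towards -y) ending in two sharp points, its short side 140 mm; x runs along its length.
- flap_card: pocket flap: manila pattern board lying flat and fixed on the white tracing paper, 2.5 mm thick with thin printed lines; origin at its middle on the underside (so the upper face is 2.5 mm above it), z up; the smallest card, 100 mm along its x and 75 mm along its y, the two corners towards -y rounded.
- button_jar: bystander: clear jar of buttons with an aluminium cap, 52 mm in diameter, 62 mm tall, standing loose on the table; origin at the centre of its underside.
- thread_spool: bystander: reel of dark blue thread with white flanges, 38 mm in diameter, 55 mm tall, standing loose on the table; origin at the centre of its underside.
There are look-alikes about, which are no part of the job. What is shaped like the flap_card but pink is not meant. What is shaped like the collar_card but green is not meant.

How it is judged:
By the outcome, as a careful person would: the job done as asked, in the order asked, and still so for the second after the job is handed in, with the robot touching nothing.
It also fails if it takes over 125 s, if anything falls off the work surface, if the arm or the gripper's body presses on something with over 40 N, if the wrist force passes 120 N, or if a joint passes its speed limit or range.

## Working session

There is one attempt and no reset: what is moved stays moved. The work goes in short steps, Python scripts to look and compute and a tool call to move; the robot and the scene stay as the last step left them, time stands still between calls to the robot, and variables do not carry over. Pictures are saved under pics/ and viewed, at most 14 in all, crops included, and the job is handed in when it is done.

Besides the shell and the picture viewer there is one more tool, called after "Request:" in YAML: its name, and indented under it one key for each argument. carry_out: Moves the arm, as the interface text tells. Its arguments: {"type":"object","properties":{"targets":{"type":"array","items":{"type":"number"}},"newtons":{"type":"number"}},"required":["targets"]}

```bash
mkdir -p pics; ls
python3 - <<'E'
from station import bot, imaging
import cv2, numpy as np
for n in("top","side"):
    d=imaging.read_camera(n); print(n,d["fov_y"],d["cx"],d["cy"],np.round(d["pose"],4).tolist(),[k for k in d])
    cv2.imwrite(f"pics/{n}0.png",cv2.resize(d["frame"][:,:,::-1],(800,600),interpolation=cv2.INTER_CUBIC))
    np.save(f"{n}0.npy",d["frame"])
    if "dist" in d: print(d["dist"])
o=bot.get_obs(); print({k:np.round(v,4).tolist() for k,v in o.items()}, bot.grip_point_offset)
E
```

```text
pics
top 46.08508630105342 250.36758886628851 196.68215674146077 [[-0.0243, 0.9833, -0.1804, 0.2206], [-0.9995, -0.0272, -0.0134, 0.0994], [-0.0181, 0.18, 0.9835, 1.4584], [0.0, 0.0, 0.0, 1.0]] ['frame', 'fov_y', 'cx', 'cy', 'pose']
side 49.71717813679853 257.1213715492468 191.16179572429974 [[0.8531, 0.2714, -0.4457, -0.0041], [-0.5213, 0.48, -0.7056, -0.6563], [0.0224, 0.8342, 0.551, 0.6674], [0.0, 0.0, 0.0, 1.0]] ['frame', 'fov_y', 'cx', 'cy', 'pose']
{'t': 0.1, 'q': [-1.3331, 0.4777, 0.0223, 1.5563, -0.0115, 1.1093, -0.0831], 'joint_vel': [-0.001, -0.001, 0.0008, -0.0018, -0.001, -0.0013, -0.0003], 'joint_torque': [0.0037, -59.7754, 1.6133, -28.1953, 0.0128, 0.0051, 0.0], 'eef_pos': [0.2286, 0.6345, 0.1947], 'tool_rot': [-0.0001, 0.172, 0.9851, -0.0008], 'contact_force': [-0.042, -0.0146, -0.7359], 'torque': [-0.0314, -0.022, -0.0377], 'grasp_force': 0.0, 'gripper_width': 1.0012} 0.0187
```

View pics/top0.png

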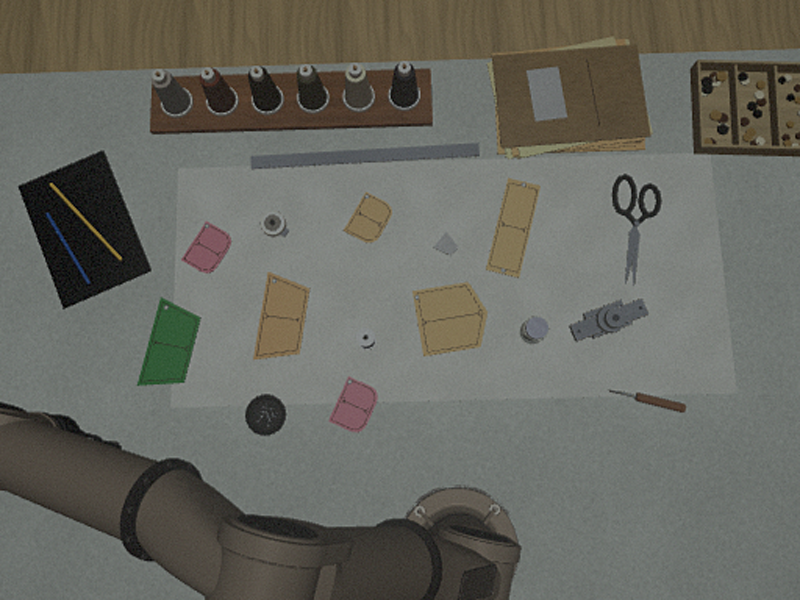

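View pics/side0.png

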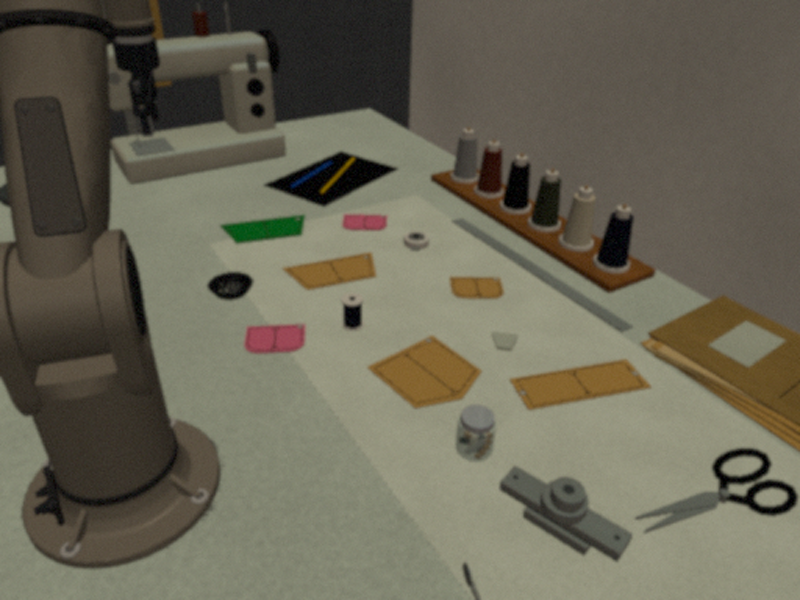

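The cards can be told apart by colour. The tan flap at (368,218) is the one meant, since the look-alikes at (207,247) and (354,404) are pink. The tan collar at (282,316) is meant, and the one at (168,342) is green. The waistband is at (513,228) and the pocket at (450,320). The stack is at (610,320), the jar at (535,328) and the reel at (366,340), all in top-view 800x600 pixels. Next I fit the card outlines and enlarge the stack.

```bash
cat > h.py <<'E'
import numpy as np, cv2
from scipy.optimize import least_squares
from station import bot, imaging
class Cam:
    def __init__(s,n):
        d=imaging.read_camera(n); s.im=d["frame"]; s.T=np.array(d["pose"]); s.cx,s.cy=d["cx"],d["cy"]
        s.f=s.im.shape[0]/2/np.tan(np.radians(d["fov_y"])/2)
    def proj(s,p):
        c=(np.atleast_2d(p)-s.T[:3,3])@s.T[:3,:3]
        return np.c_[s.cx+s.f*c[:,0]/-c[:,2], s.cy-s.f*c[:,1]/-c[:,2]]
    def back(s,uv,z):
        uv=np.atleast_2d(uv).astype(float)
        r=np.c_[(uv[:,0]-s.cx)/s.f,-(uv[:,1]-s.cy)/s.f,-np.ones(len(uv))]@s.T[:3,:3].T
        return (s.T[:3,3]+r*((z-s.T[2,3])/r[:,2])[:,None])
    def crop(s,x0,y0,w,h,k,name):
        cv2.imwrite("pics/"+name,cv2.resize(s.im[y0:y0+h,x0:x0+w,::-1],None,fx=k,fy=k,interpolation=cv2.INTER_CUBIC))
def rect(w,h): return np.array([[-w,-h],[w,-h],[w,h],[-w,h]])/2
def flap(r):
    a=np.linspace(0,np.pi/2,8)
    c1=np.c_[50-r+r*np.sin(a),-37.5+r-r*np.cos(a)]
    return np.r_[c1,[[50,37.5],[-50,37.5]],(c1*[-1,1])[::-1]]
POLY={"waistband":lambda e:rect(210,72),"pocket":lambda e:np.array([[-70,74],[70,74],[70,-74+e],[0,-74],[-70,-74+e]]),
 "collar":lambda e:np.array([[-95,-47],[95,-47],[70,47],[-70,47]]),"flap":flap}
def fit(pts,poly,e0=20):  # pts mm
    c=pts.mean(0); best=None
    def res(p):
        P=poly(np.clip(p[3],2,36)); cs,sn=np.cos(p[2]),np.sin(p[2])
        q=((pts-p[:2])@np.array([[cs,-sn],[sn,cs]])).astype(np.float32); P=P.astype(np.float32)
        return [cv2.pointPolygonTest(P,(float(a),float(b)),True) for a,b in q]
    for y in np.arange(0,2*np.pi,np.pi/6):
        r=least_squares(res,[*c,y,e0],diff_step=1e-4,loss="soft_l1",x_scale=[5,5,.1,10])
        if best is None or r.cost<best.cost: best=r
    return best.x,np.sqrt(np.mean(best.fun**2))
E
python3 - <<'E'
from h import *
SEED={"waistband":(513,235),"pocket":(440,310),"collar":(282,308),"flap":(368,212)}
SEEDS={"waistband":(560,388),"pocket":(410,365),"collar":(315,275),"flap":(463,288)}
for n,S in(("top",SEED),("side",SEEDS)):
    c=Cam(n); hsv=cv2.cvtColor(c.im,cv2.COLOR_RGB2HSV)
    hsv=cv2.cvtColor(cv2.GaussianBlur(c.im,(3,3),0),cv2.COLOR_RGB2HSV)
    m=((hsv[...,0]>8)&(hsv[...,0]<30)&(hsv[...,1]>70)).astype(np.uint8)
    m=cv2.morphologyEx(m,cv2.MORPH_CLOSE,np.ones((5,5),np.uint8))
    cs,_=cv2.findContours(m,cv2.RETR_EXTERNAL,cv2.CHAIN_APPROX_NONE)
    for k,(u,v) in S.items():
        C=max(cs,key=lambda q:cv2.pointPolygonTest(q,(u/1.5625,v/1.5625),True))
        p=c.back(C[:,0],.0025)[:,:2]*1000
        x,r=fit(p,POLY[k]); print(n,k,cv2.contourArea(C),np.round(x[:2],1),np.round(np.degrees(x[2])%360,1),round(x[3],1),"rms",round(r,2))
    if n=="top": c.crop(330,170,100,75,8,"topstack.png")
    else: c.crop(280,250,140,110,5.7,"sidestack.png")
E
```

```text
top waistband 1120.5 [ 656.6 -144.6] 343.1 20.0 rms 4.25
top pocket 1564.5 [463.9 -10. ] 7.6 47.5 rms 3.12
top collar 1282.0 [473.5 349. ] 170.9 20.0 rms 3.07
top flap 506.5 [682.4 161.4] 331.5 56.6 rms 3.75
side waistband 1652.0 [ 652.4 -146.7] 343.9 20.0 rms 1.05
side pocket 1971.5 [460.3  -8.9] 8.0 26.5 rms 1.03
side collar 841.0 [469.6 347.7] 171.1 20.0 rms 1.62
side flap 419.5 [680.3 160.1] 330.6 24.8 rms 1.83
```

View pics/topstack.png

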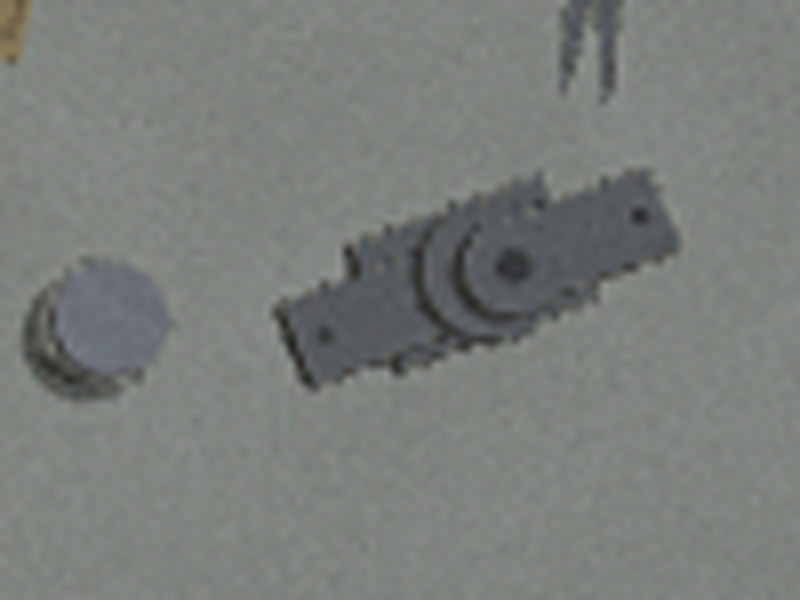

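View pics/sidestack.png

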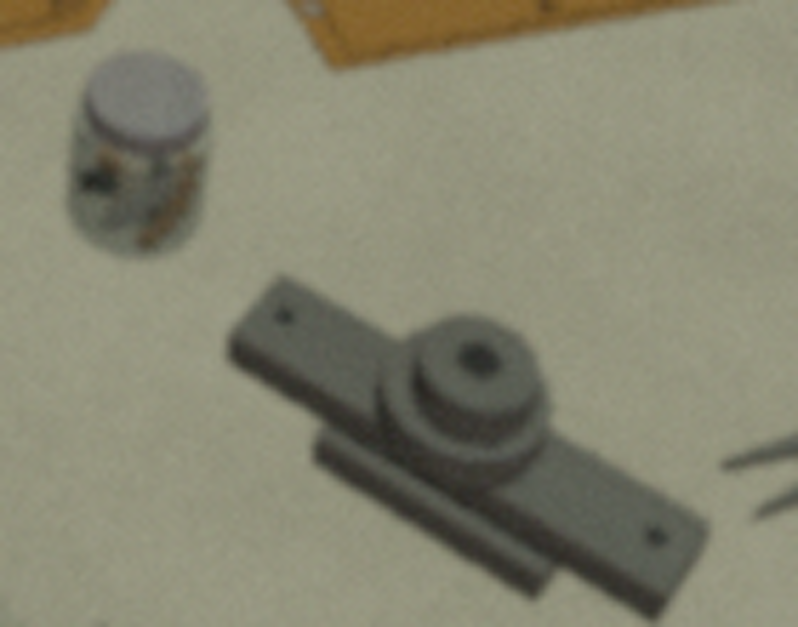

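Run:
```python
from h import *
T,S=Cam("top"),Cam("side")
t=lambda p,z:T.back([[330+(p[0]+.5)/8-.5,170+(p[1]+.5)/8-.5]],z)[0]*1000
s=lambda p,z:S.back([[280+(p[0]+.5)/5.7-.5,250+(p[1]+.5)/5.7-.5]],z)[0]*1000
def sh(n,a,b,z): 
    A=t(a,z) if a else None; B=s(b,z) if b else None
    print(n,A is not None and np.round(A,1),B is not None and np.round(B,1))
sh("small",(513,265),(480,360),.066)
sh("barL",(325,335),(285,316),.032); sh("barR",(640,216),(656,536),.032)
for n,a,b in(("c1",(275,310),(283,277)),("c2",(312,388),(235,338)),("c3",(680,243),(658,597)),("c4",(645,170),(707,525))): sh(n,a,b,.032)
sh("large left",(418,275),(382,385),.048); sh("large R",None,(552,400),.048)
sh("blk TL",(348,250),None,.016); sh("blk TR",(545,175),None,.016); sh("blk BL",(395,372),(318,432),.016); sh("blk BR",(600,298),(552,565),.016)
sh("jar",(112,317),(148,100),.062)
sp=T.back([[366/1.5625,340/1.5625]],.055)[0]*1000; print("spool",sp.round(), (S.back([[352/1.5625,302/1.5625]],.055)[0]*1000).round())
# overlay model on the side & top: best guess
```

```text
small [ 444.8 -326.9   66. ] [ 441.7 -328.5   66. ]
barL [ 424.1 -260.8   32. ] [ 421.7 -261.3   32. ]
barR [ 468.7 -389.3   32. ] [ 465.8 -390.4   32. ]
c1 [ 434.7 -241.7   32. ] [ 432.5 -247.2   32. ]
c2 [ 403.1 -254.1   32. ] [ 400.6 -260.2   32. ]
c3 [ 457.3 -404.2   32. ] [ 449.6 -406.3   32. ]
c4 [ 487.3 -392.9   32. ] [ 483.  -395.8   32. ]
large left [ 444.7 -294.9   48. ] [ 419.8 -310.    48. ]
large R False [ 463.9 -342.9   48. ]
blk TL [ 460.8 -276.5   16. ] False
blk TR [ 489.3 -358.1   16. ] False
blk BL [ 410.7 -291.7   16. ] [ 409.6 -296.1   16. ]
blk BR [ 438.4 -375.9   16. ] [ 440.5 -374.3   16. ]
jar [ 429.2 -171.1   62. ] [ 423.7 -175.8   62. ]
spool [413. 171.  55.] [412. 161.  55.]
```

The small disc is at about (443,-328), the large disc at (443,-325), the bar at (445,-325) with yaw -71°, and the block at (449,-325) with yaw -71°. All are nearly concentric, and the sizes agree with those given. I move over the stack now, closing line at 19°, across the bar.

Request:
carry_out:
  targets: [0,28,-28,0,0,0,28,-28,0,0,0,28,-28,0,0,0,28,-28,0,0,0,28,-28,0,0,0,28,-28,0,0,0,28,-28,0,0,0,28,-28,0,0,0,28,-28,0,0,0,28,-28,0,0,0,28,-28,0,0,0,28,-28,0,0]
  newtons: 40

```text
t: 1.5
eef_pos: [0.5657, 0.2978, 0.1957]
tool_rot: [0.0, 0.172, 0.985, 0.0]
contact_force: [0.1, 0.3, 0.8]
gripper_width: 1.002
grasp_force: 0.0
```

Request:
carry_out:
  targets: [80,-7.6,-39.2,0,-3.2,80,-7.6,-39.2,0,-3.2,80,-7.6,-39.2,0,-3.2,80,-7.6,-39.2,0,-3.2,80,-7.6,-39.2,0,-3.2,80,-7.6,-39.2,0,-3.2,80,-7.6,-39.2,0,-3.2,80,-7.6,-39.2,0,-3.2,80,-7.6,-39.2,0,-3.2,80,-7.6,-39.2,0,-3.2,80,-7.6,-39.2,0,-3.2,80,-7.6,-39.2,0,-3.2,80,-7.6,-39.2,0,-3.2,80,-7.6,-39.2,0,-3.2,80,-7.6,-39.2,0,-3.2,80,-7.6,-39.2,0,-3.2,80,0,0,0,0,80,0,0,0,0,80,0,0,0,0]

```text
t: 3.4
eef_pos: [0.4437, -0.3268, 0.1954]
tool_rot: [-0.0, 0.58, 0.815, 0.0]
contact_force: [0.4, -0.1, -0.2]
gripper_width: 0.684
grasp_force: 0.0
```

Request:
carry_out:
  targets: [80,0,0,-35,0,80,0,0,-35,0,80,0,0,-35,0,80,0,0,-25,0,80,0,0,-8,0,80,0,0,0,0,80,0,0,0,0]

```text
t: 4.1
eef_pos: [0.4442, -0.3281, 0.0587]
tool_rot: [0.001, 0.58, 0.814, 0.0]
contact_force: [-0.1, -0.4, -0.6]
gripper_width: 0.685
grasp_force: 0.0
```

Run:
```python
from h import *
S=Cam("side"); S.crop(280,230,140,110,5.7,"side2.png")
print(bot.get_obs()["eef_pos"]*1)
```

```text
[ 0.44441154 -0.32846538  0.0590603 ]
```

View pics/side2.png

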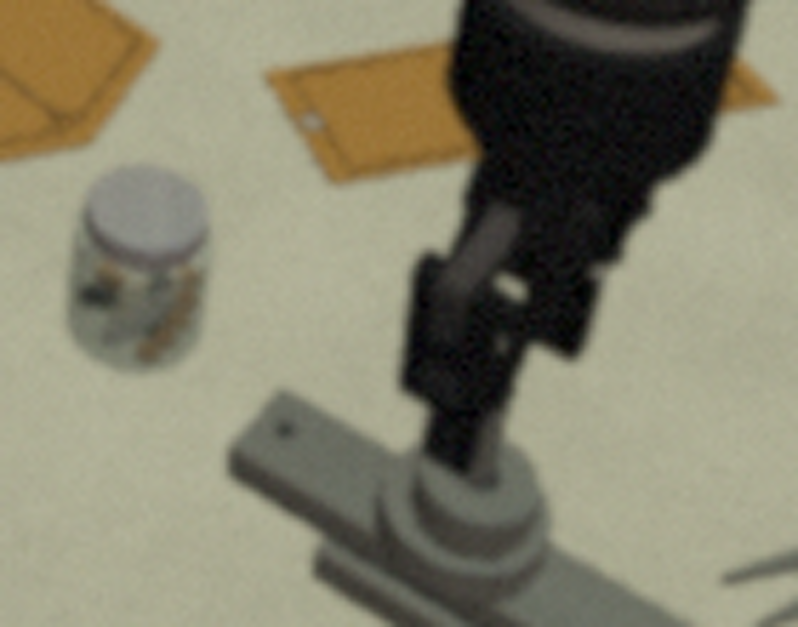

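Run:
```python
from h import *
S=Cam("side"); u=np.array([np.cos(np.radians(19)),np.sin(np.radians(19)),0])
o=bot.get_obs()["eef_pos"]*1
for z in(.055,.06,.065,.07,.075,.08):
    for s in(-.033,.033):
        p=S.proj(o*[1,1,0]+s*u+[0,0,z])[0]; print(z,s,((p-[280,230])*5.7).round())
```

```text
0.055 -0.033 [429. 555.]
0.055 0.033 [524. 431.]
0.06 -0.033 [432. 544.]
0.06 0.033 [527. 421.]
0.065 -0.033 [434. 534.]
0.065 0.033 [530. 411.]
0.07 -0.033 [437. 523.]
0.07 0.033 [532. 400.]
0.075 -0.033 [439. 513.]
0.075 0.033 [535. 390.]
0.08 -0.033 [442. 502.]
0.08 0.033 [538. 379.]
```

Run:
```python
from h import *
S=Cam("side"); g=cv2.convertScaleAbs(cv2.cvtColor(S.im,cv2.COLOR_RGB2BGR),alpha=3,beta=10)
cv2.imwrite("pics/side3.png",cv2.resize(g[200:320,320:440],None,fx=5,fy=5,interpolation=cv2.INTER_CUBIC))
```

```text
(no output)
```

View pics/side3.png

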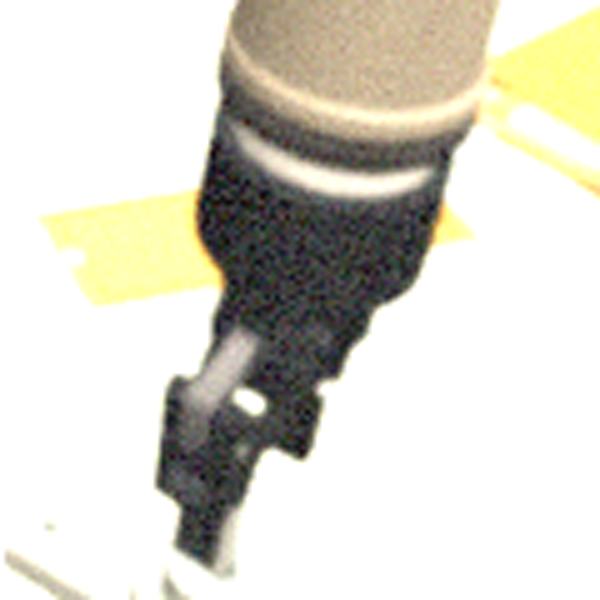

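Request:
carry_out:
  targets: [110,0,0,-3,0,110,0,0,0,0,110,0,0,0,0,120,0,0,0,0,120,0,0,0,0,120,0,0,0,0]
  newtons: 20

```text
t: 4.85
eef_pos: [0.4432, -0.3282, 0.0546]
tool_rot: [-0.0, 0.581, 0.814, -0.0]
contact_force: [0.0, -0.0, -0.1]
gripper_width: 0.526
grasp_force: 0.0
```

Run:
```python
from h import *
S=Cam("side"); T=Cam("top")
f=lambda im,a:cv2.convertScaleAbs(cv2.cvtColor(im,cv2.COLOR_RGB2BGR),alpha=a)
r=lambda im:cv2.resize(im,(400,400),interpolation=cv2.INTER_CUBIC)
cv2.imwrite("pics/both4.png",np.hstack([r(f(S.im,1.7)[250:330,330:410]),r(f(T.im,1.7)[160:240,350:430])]))
```

```text
(no output)
```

View pics/both4.png

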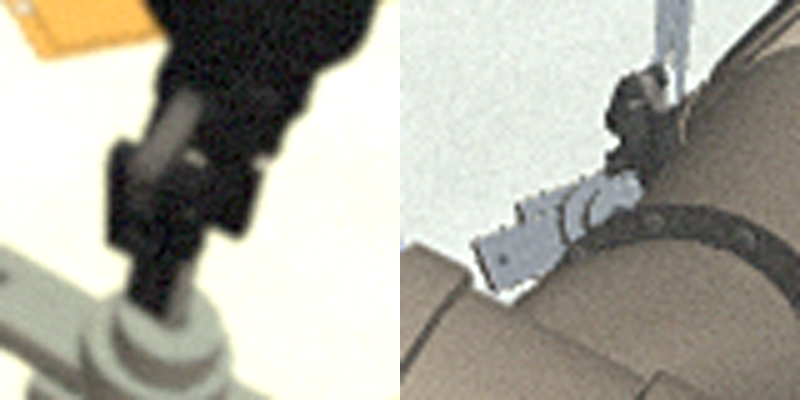

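Run:
```python
from h import *
T=Cam("top"); u=np.array([np.cos(np.radians(19)),np.sin(np.radians(19)),0])
o=bot.get_obs()["eef_pos"]*1
for d,dz in((0,0),(0,.03),(.025,0)):
  for z in(.06,.1,.13):
    print(d,dz,z,[((T.proj(o*[1,1,0]+(s+d)*u+[0,0,z+dz])[0]-[350,160])*5+[400,0]).round().tolist() for s in(0,.025,.05)])
```

```text
0 0 0.06 [[618.0, 218.0], [602.0, 181.0], [586.0, 144.0]]
0 0 0.1 [[637.0, 207.0], [621.0, 169.0], [604.0, 131.0]]
0 0 0.13 [[652.0, 198.0], [635.0, 159.0], [618.0, 121.0]]
0 0.03 0.06 [[632.0, 209.0], [616.0, 172.0], [599.0, 134.0]]
0 0.03 0.1 [[652.0, 198.0], [635.0, 159.0], [618.0, 121.0]]
0 0.03 0.13 [[668.0, 189.0], [651.0, 150.0], [634.0, 110.0]]
0.025 0 0.06 [[602.0, 181.0], [586.0, 144.0], [570.0, 108.0]]
0.025 0 0.1 [[621.0, 169.0], [604.0, 131.0], [588.0, 94.0]]
0.025 0 0.13 [[635.0, 159.0], [618.0, 121.0], [602.0, 83.0]]
```

The picture suggests the tips are still above the disc. A gentle closing test will settle it.

Request:
carry_out:
  targets: [145,0,0,0,0,145,0,0,0,0,145,0,0,0,0,145,0,0,0,0]
  newtons: 20

```text
t: 5.4
eef_pos: [0.4432, -0.3282, 0.0546]
tool_rot: [0.0, 0.581, 0.814, 0.0]
contact_force: [0.3, 0.6, -0.8]
gripper_width: 0.43
grasp_force: 0.0
```

Nothing is between the pads, so the real tips stand higher than the nominal TCP. I reopen, lower in guarded steps and look again.

Request:
carry_out:
  targets: [80,0,0,0,0,80,0,0,0,0,80,0,0,0,0,80,0,0,-4,0,80,0,0,-4,0,80,0,0,0,0]

```text
t: 6.0
eef_pos: [0.4427, -0.3278, 0.0459]
tool_rot: [-0.001, 0.581, 0.814, -0.0]
contact_force: [-0.9, -0.2, 0.1]
gripper_width: 0.691
grasp_force: 0.0
```

Run:
```python
from h import *
S=Cam("side"); T=Cam("top"); o=bot.get_obs()
print(o["eef_pos"],o["contact_force"],o["q"],o["gripper_width"])
f=lambda im,a:cv2.convertScaleAbs(cv2.cvtColor(im,cv2.COLOR_RGB2BGR),alpha=a,beta=15)
cv2.imwrite("pics/side5.png",cv2.resize(f(S.im,1.7)[200:340,310:450],None,fx=4.2,fy=4.2,interpolation=cv2.INTER_CUBIC))
```

```text
[ 0.44298206 -0.32807142  0.04633418] [-0.63112844  0.83504977  0.88212648] [ 0.13926284  0.51375089  0.49806241  2.00171908 -0.36648869  0.71402257
  1.19533574] 0.6845690784590415
```

View pics/side5.png

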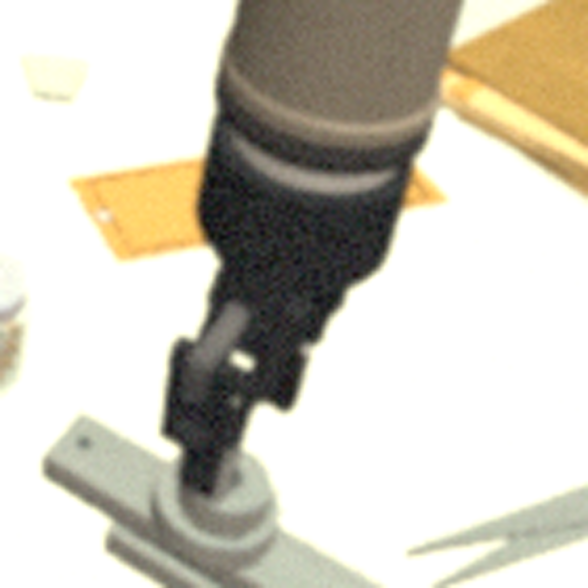

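Request:
carry_out:
  targets: [80,0,0,-4,0,80,0,0,-4,0,80,0,0,-4,0,80,0,0,-4,0,80,0,0,-3,0,80,0,0,0,0]

```text
t: 6.7
eef_pos: [0.4428, -0.3279, 0.0271]
tool_rot: [-0.0, 0.581, 0.814, -0.0]
contact_force: [-0.4, 0.1, 0.2]
gripper_width: 0.683
grasp_force: 0.0
```

Request:
carry_out:
  targets: [115,0,0,0,0,115,0,0,0,0,145,0,0,0,0,145,0,0,0,0,145,0,0,0,0]
  newtons: 20

```text
t: 7.2
eef_pos: [0.4433, -0.3283, 0.028]
tool_rot: [0.0, 0.581, 0.814, 0.0]
contact_force: [-1.7, 1.6, 5.3]
gripper_width: 0.437
grasp_force: 19.8
```

Run:
```python
from h import *
S=Cam("side"); T=Cam("top"); o=bot.get_obs()
f=lambda im,a:cv2.convertScaleAbs(cv2.cvtColor(im,cv2.COLOR_RGB2BGR),alpha=a,beta=15)
r=lambda im:cv2.resize(im,(400,600),interpolation=cv2.INTER_CUBIC)
cv2.imwrite("pics/both6.png",np.hstack([r(f(S.im,1.6)[240:330,335:395]),r(f(T.im,1.6)[150:240,360:420])]))
```

```text
(no output)
```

View pics/both6.png

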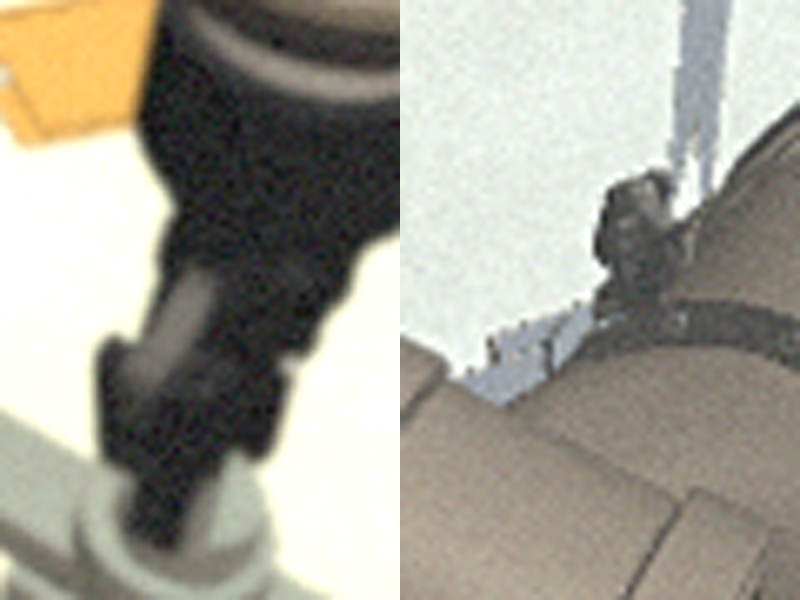

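The tips hold only the top few millimetres of the small disc, with the front tip at about z 0.06. I reopen, go lower and grip again.

Request:
carry_out:
  targets: [80,0,0,0,0,80,0,0,0,0,80,0,0,0,0,80,0,0,-4,0,80,0,0,-3,0,80,0,0,0,0]

```text
t: 7.9
eef_pos: [0.4428, -0.3278, 0.02]
tool_rot: [-0.001, 0.581, 0.814, -0.0]
contact_force: [-0.5, 0.3, -0.1]
gripper_width: 0.684
grasp_force: 0.0
```

Request:
carry_out:
  targets: [115,0,0,0,0,115,0,0,0,0,145,0,0,0,0,145,0,0,0,0,145,0,0,0,0]
  newtons: 20

```text
t: 8.4
eef_pos: [0.4432, -0.3282, 0.0209]
tool_rot: [0.0, 0.581, 0.814, 0.0]
contact_force: [-0.8, 0.3, 3.1]
gripper_width: 0.451
grasp_force: 19.9
```

Request:
carry_out:
  targets: [160,0,0,0,0,160,0,0,0,0,160,0,0,5,0,160,0,0,15,0,160,0,0,30,0,160,0,0,40,0,160,0,0,40,0,160,0,0,30,0,160,0,0,0,0,160,0,0,0,0]
  newtons: 40

```text
t: 9.4
eef_pos: [0.4433, -0.328, 0.1814]
tool_rot: [0.001, 0.581, 0.814, 0.0]
contact_force: [0.1, 0.8, -2.3]
gripper_width: 0.439
grasp_force: 40.6
```

Run:
```python
from h import *
S=Cam("side"); T=Cam("top"); o=bot.get_obs()
print(o["eef_pos"],o["contact_force"],o["gripper_width"],o["grasp_force"])
f=lambda im,a:cv2.convertScaleAbs(cv2.cvtColor(im,cv2.COLOR_RGB2BGR),alpha=a,beta=15)
cv2.imwrite("pics/side7.png",cv2.resize(f(S.im,1.6)[200:340,320:440],None,fx=4.2,fy=4.2,interpolation=cv2.INTER_CUBIC))
```

```text
[ 0.44234387 -0.32734953  0.17962276] [ 0.67563636  1.41425847 -2.41027682] 0.4420217495001545 40.6483393907547
```

View pics/side7.png

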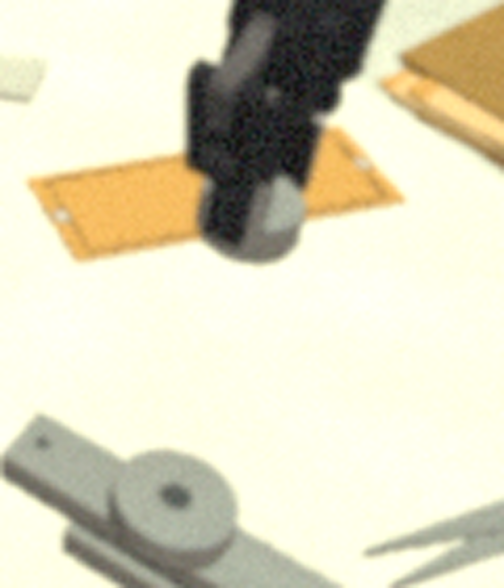

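The disc is lifted cleanly: the scale shows about 2.3 N and it hangs level. I carry it to the flap at (681,161).

Request:
carry_out:
  targets: [160,10,20,0,0,160,17,35,0,0,160,17,35,0,0,160,17,35,0,0,160,17,35,0,0,160,17,35,0,0,160,17,35,0,0,160,17,35,0,0,160,17,35,0,0,160,17,35,0,0,160,17,35,0,0,160,17,35,0,0,160,17,35,0,0,160,17,35,0,0,160,7,14,0,0,160,0,0,0,0,160,0,0,0,0]

```text
t: 11.2
eef_pos: [0.6803, 0.1593, 0.179]
tool_rot: [-0.0, 0.581, 0.814, -0.002]
contact_force: [-1.1, -0.6, -2.2]
gripper_width: 0.442
grasp_force: 40.6
```

Request:
carry_out:
  targets: [160,0,0,-35,0,160,0,0,-40,0,160,0,0,-40,0,160,0,0,-40,0,160,0,0,-25,0,160,0,0,-10,0,160,0,0,-5,0,160,0,0,0,0,160,0,0,0,0]

```text
t: 12.1
eef_pos: [0.6825, 0.1607, -0.0126]
tool_rot: [0.001, 0.581, 0.814, 0.001]
contact_force: [0.4, 0.3, -1.5]
gripper_width: 0.44
grasp_force: 40.7
```

Run:
```python
from h import *
S=Cam("side"); T=Cam("top")
f=lambda im,a:cv2.convertScaleAbs(cv2.cvtColor(im,cv2.COLOR_RGB2BGR),alpha=a,beta=15)
r=lambda im:cv2.resize(im,(400,400),interpolation=cv2.INTER_CUBIC)
cv2.imwrite("pics/both8.png",np.hstack([r(f(S.im,1.6)[145:205,270:330]),r(f(T.im,1.6)[110:170,205:265])]))
p=(S.back([[361.3,317.5]],.048)[0]*1000).round(1); print("large hole",p)
```

```text
large hole [ 443.1 -324.6   48. ]
```

View pics/both8.png

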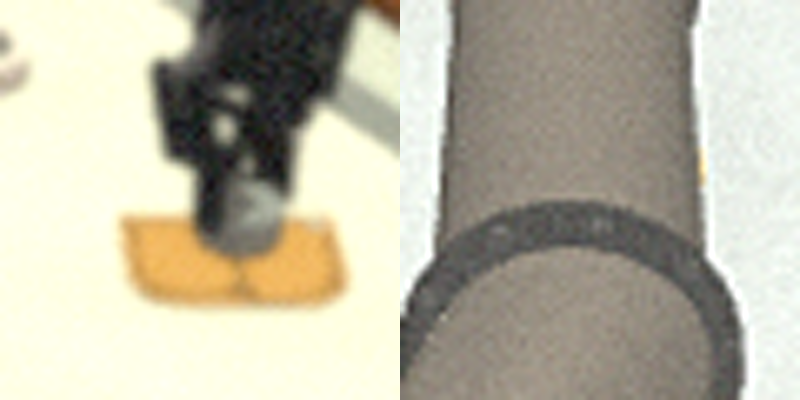

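Request:
carry_out:
  targets: [160,0,0,-4,0,160,0,0,-3,0,160,0,0,-2,0,160,0,0,0,0]

```text
t: 12.6
eef_pos: [0.6808, 0.1608, -0.0239]
tool_rot: [-0.0, 0.581, 0.814, -0.0]
contact_force: [-1.2, -0.4, -1.6]
gripper_width: 0.442
grasp_force: 40.7
```

Request:
carry_out:
  targets: [160,0,0,-1,0,160,0,0,-1,0,160,0,0,0,0]

```text
t: 12.9
eef_pos: [0.6812, 0.1609, -0.0244]
tool_rot: [-0.0, 0.581, 0.814, 0.0]
contact_force: [-2.7, -0.2, 5.4]
gripper_width: 0.445
grasp_force: 41.4
```

The disc is on the card. I release it and go back for the large disc.

Request:
carry_out:
  targets: [125,0,0,0,0,110,0,0,0,0,90,0,0,0,0,70,0,0,0,0,70,0,0,0,0,70,0,0,5,0,70,0,0,15,0,70,0,0,40,0,70,0,0,50,0,40,0,0,50,0,40,0,0,0,0]
  newtons: 40

```text
t: 14.0
eef_pos: [0.6868, 0.1612, 0.1447]
tool_rot: [0.005, 0.581, 0.814, 0.006]
contact_force: [0.5, -0.8, -0.2]
gripper_width: 0.843
grasp_force: 0.0
```

Request:
carry_out:
  targets: [40,-17,-34,0,0,40,-17,-35,0,0,40,-17,-35,0,0,40,-17,-35,0,0,40,-17,-35,0,0,40,-17,-35,0,0,40,-17,-35,0,0,40,-17,-35,0,0,40,-17,-35,0,0,40,-17,-35,0,0,40,-17,-35,0,0,40,-17,-34,0,0,40,-17,-34,0,0,40,-17,-34,0,0,40,0,0,0,0,40,0,0,0,0]

```text
t: 15.6
eef_pos: [0.4428, -0.3262, 0.1355]
tool_rot: [0.001, 0.582, 0.813, 0.0]
contact_force: [-0.1, 0.6, -0.8]
gripper_width: 0.843
grasp_force: 0.0
```

Run:
```python
from h import *
S=Cam("side"); T=Cam("top"); o=bot.get_obs(); print(o["eef_pos"],o["gripper_width"])
f=lambda im,a:cv2.convertScaleAbs(cv2.cvtColor(im,cv2.COLOR_RGB2BGR),alpha=a,beta=15)
r=lambda im:cv2.resize(im,(400,400),interpolation=cv2.INTER_CUBIC)
cv2.imwrite("pics/both9.png",np.hstack([r(f(S.im,1.6)[150:210,270:330]),r(f(T.im,1.6)[110:170,205:265])]))
```

```text
[ 0.44405008 -0.32413765  0.1350174 ] 0.8435470597416344
```

View pics/both9.png

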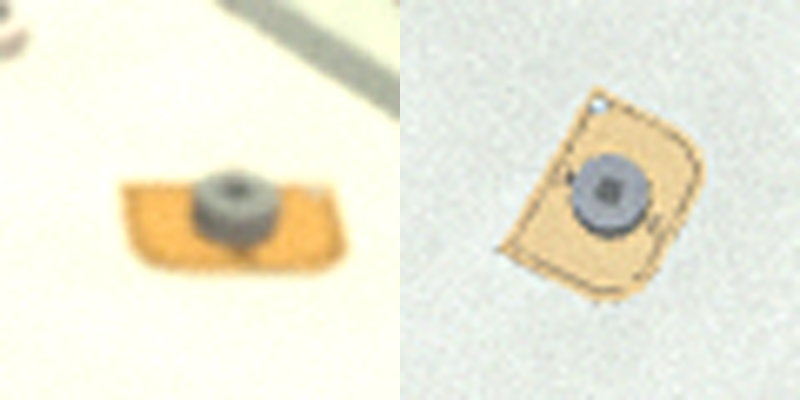

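Run:
```python
from h import *
S=Cam("side"); T=Cam("top"); k=400/60
print("top",T.back([[205+(210.5)/k-.5,110+190.5/k-.5]],.0205)[0]*1000-[682.4,161.4,0],"side",S.back([[270+235.5/k-.5,150+188.5/k-.5]],.0205)[0]*1000-[680.3,160.1,0])
```

```text
top [ 1.08140029  0.23643306 20.5       ] side [ 1.16858815  3.711248   20.5       ]
```

Request:
carry_out:
  targets: [40,0,-1,-35,0,40,0,0,-40,0,40,0,0,-30,0,40,0,0,-15,0,40,0,0,-7,0,40,0,0,-4,0,40,0,0,-2,0,40,0,0,0,0]

```text
t: 16.6
eef_pos: [0.4439, -0.3265, 0.0025]
tool_rot: [0.001, 0.581, 0.814, 0.0]
contact_force: [-0.4, 0.9, -0.3]
gripper_width: 0.842
grasp_force: 0.0
```

Request:
carry_out:
  targets: [70,0,0,0,0,70,0,0,0,0,110,0,0,0,0,110,0,0,0,0,110,0,0,0,0,110,0,0,0,0]
  newtons: 30

```text
t: 17.2
eef_pos: [0.4437, -0.3263, 0.0025]
tool_rot: [0.001, 0.581, 0.814, 0.0]
contact_force: [-1.1, 1.5, 6.3]
gripper_width: 0.633
grasp_force: 30.3
```

Request:
carry_out:
  targets: [130,0,0,0,0,130,0,0,5,0,130,0,0,15,0,130,0,0,35,0,130,0,0,40,0,130,0,0,40,0,130,0,0,25,0,130,0,0,0,0,130,0,0,0,0]
  newtons: 50

```text
t: 18.1
eef_pos: [0.443, -0.3258, 0.1619]
tool_rot: [0.0, 0.581, 0.814, 0.0]
contact_force: [0.4, 0.7, -3.4]
gripper_width: 0.623
grasp_force: 54.1
```

Run:
```python
from h import *
T,S=Cam("top"),Cam("side"); o=bot.get_obs(); print(o["eef_pos"],o["contact_force"],o["gripper_width"])
```

```text
[ 0.4421182  -0.32526356  0.16034756] [-0.42501616  0.29643883 -3.32004722] 0.6244916357628246
```

Request:
carry_out:
  targets: [130,8,18,0,0,130,14,32,0,0,130,14,32,0,0,130,14,32,0,0,130,14,32,0,0,130,14,32,0,0,130,14,32,0,0,130,14,32,0,0,130,14,32,0,0,130,14,32,0,0,130,9,32,0,0,130,0,32,0,0]

```text
t: 19.4
eef_pos: [0.5861, 0.0451, 0.1597]
tool_rot: [-0.001, 0.581, 0.814, -0.001]
contact_force: [0.2, 0.3, -3.3]
gripper_width: 0.624
grasp_force: 54.0
```

Request:
carry_out:
  targets: [130,-12,35,0,0,130,-12,35,0,0,130,-12,35,0,0,130,-12,35,0,0,130,-12,35,0,0,130,-12,35,0,0,130,-12,35,0,0,130,-12,35,0,0,130,-10,20,0,0,130,0,0,0,0,130,0,0,0,0,130,0,0,0,0]

```text
t: 20.6
eef_pos: [0.4804, 0.342, 0.1606]
tool_rot: [0.0, 0.582, 0.814, -0.001]
contact_force: [-0.5, 0.2, -3.0]
gripper_width: 0.622
grasp_force: 54.0
```

Request:
carry_out:
  targets: [130,-9,6,-30,0,130,0,0,-40,0,130,0,0,-40,0,130,0,0,-40,0,130,0,0,-20,0,130,0,0,-8,0,130,0,0,-4,0,130,0,0,0,0,130,0,0,0,0]

```text
t: 21.5
eef_pos: [0.4723, 0.3504, -0.0191]
tool_rot: [0.0, 0.581, 0.814, 0.001]
contact_force: [-0.2, -0.3, -3.8]
gripper_width: 0.621
grasp_force: 53.9
```

Request:
carry_out:
  targets: [130,0,0,-2,0,130,0,0,-2,0,130,0,0,-1,0,130,0,0,0,0]

```text
t: 21.9
eef_pos: [0.4711, 0.3499, -0.0254]
tool_rot: [-0.0, 0.581, 0.814, -0.0]
contact_force: [-0.5, -0.2, -2.3]
gripper_width: 0.623
grasp_force: 53.9
```

Request:
carry_out:
  targets: [130,0,-1,-1,0,130,0,0,0,0]

```text
t: 22.1
eef_pos: [0.4711, 0.3486, -0.0265]
tool_rot: [0.0, 0.581, 0.814, -0.0]
contact_force: [-0.3, 0.6, -2.9]
gripper_width: 0.623
grasp_force: 53.9
```

Request:
carry_out:
  targets: [130,0,0,-1,0,130,0,0,0,0]

```text
t: 22.3
eef_pos: [0.4712, 0.3487, -0.0267]
tool_rot: [-0.0, 0.581, 0.814, -0.0]
contact_force: [-2.1, -1.0, 5.2]
gripper_width: 0.625
grasp_force: 55.0
```

Request:
carry_out:
  targets: [90,0,0,0,0,75,0,0,0,0,55,0,0,0,0,40,0,0,0,0,40,0,0,0,0,40,0,0,5,0,40,0,0,15,0,40,0,0,45,0,40,0,0,50,0,40,0,0,50,0,40,0,0,0,0]

```text
t: 23.4
eef_pos: [0.4756, 0.3516, 0.1462]
tool_rot: [0.001, 0.581, 0.814, 0.007]
contact_force: [0.4, 1.3, 0.4]
gripper_width: 0.842
grasp_force: 0.0
```

Request:
carry_out:
  targets: [90,13,-34,0,0,90,13,-34,0,0,90,13,-34,0,0,90,13,-34,0,0,90,13,-34,0,0,90,13,-34,0,0,90,13,-34,0,0,90,13,-34,0,0,90,11,-34,0,0]

```text
t: 24.3
eef_pos: [0.5867, 0.0414, 0.1387]
tool_rot: [0.0, 0.581, 0.814, 0.001]
contact_force: [0.7, 0.7, -0.2]
gripper_width: 0.647
grasp_force: 0.0
```

Request:
carry_out:
  targets: [90,-13,-34,0,0,90,-13,-34,0,0,90,-13,-34,0,0,90,-13,-34,0,0,90,-13,-34,0,0,90,-13,-34,0,0,90,-13,-34,0,0,90,-13,-34,0,0,90,-13,-34,0,0,90,-13,-34,0,0,90,-11,-28,0,0,90,0,0,0,0,90,0,0,0,0,90,0,0,0,0]

```text
t: 25.7
eef_pos: [0.4458, -0.324, 0.1379]
tool_rot: [-0.0, 0.58, 0.814, 0.0]
contact_force: [0.1, -0.3, 0.4]
gripper_width: 0.645
grasp_force: 0.0
```

Run:
```python
from h import *
S=Cam("side"); T=Cam("top"); o=bot.get_obs(); print(o["eef_pos"],o["gripper_width"])
f=lambda im,a:cv2.convertScaleAbs(cv2.cvtColor(im,cv2.COLOR_RGB2BGR),alpha=a,beta=15)
r=lambda im:cv2.resize(im,(400,400),interpolation=cv2.INTER_CUBIC)
a=r(f(S.im,1.6)[240:350,320:430]);b=r(f(T.im,1.6)[160:240,140:220])
cv2.imwrite("pics/both10.png",np.hstack([a,b]))
```

```text
[ 0.44597007 -0.32373801  0.13773191] 0.6476061865372661
```

View pics/both10.png

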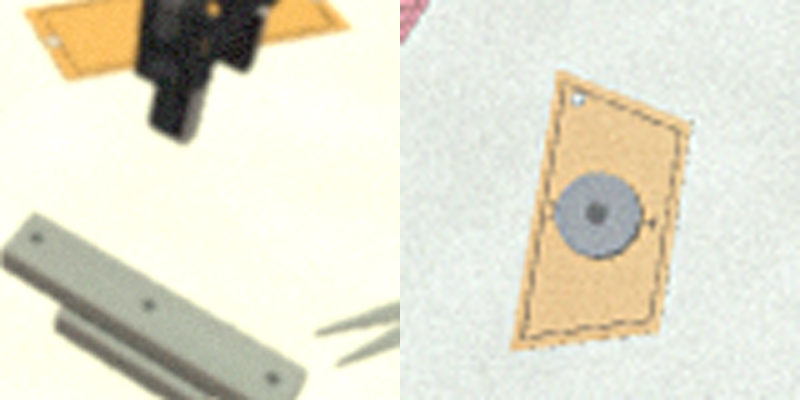

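Large disc is centred on the collar (hole at (597,213) in the right half; card between 535 and 673). The bar's middle hole at (148,305) in the left half gives its centre.

Run:
```python
from h import *
S=Cam("side"); k=400/110
q=np.array([[37,238],[148,305],[273,378]])+.5
print((S.back(np.c_[320+q[:,0]/k-.5,240+q[:,1]/k-.5],.032)*1000).round(1))
```

```text
[[ 422.  -261.7   32. ]
 [ 443.1 -325.7   32. ]
 [ 465.9 -390.3   32. ]]
```

Request:
carry_out:
  targets: [90,0,-1,-35,0,90,0,0,-40,0,90,0,0,-35,0,90,0,0,-20,0,90,0,0,-9,0,90,0,0,-5,0,90,0,0,-2,0,90,0,0,-1,0,90,0,0,0,0]

```text
t: 26.75
eef_pos: [0.4458, -0.3265, -0.0086]
tool_rot: [0.001, 0.581, 0.814, 0.0]
contact_force: [-0.6, -0.4, 0.2]
gripper_width: 0.646
grasp_force: 0.0
```

Request:
carry_out:
  targets: [90,0,0,-2,0,120,0,0,0,0,120,0,0,0,0,160,0,0,0,0,160,0,0,0,0,160,0,0,0,0,160,0,0,0,0]
  newtons: 40

```text
t: 27.45
eef_pos: [0.4451, -0.3262, -0.011]
tool_rot: [-0.0, 0.581, 0.814, 0.0]
contact_force: [-2.5, 1.2, 5.2]
gripper_width: 0.401
grasp_force: 40.2
```

Request:
carry_out:
  targets: [190,0,0,0,0,190,0,0,0,0,190,0,0,5,0,190,0,0,10,0,190,0,0,20,0,190,0,0,30,0,190,0,0,40,0,190,0,0,40,0,190,0,0,25,0,190,0,0,0,0,190,0,0,0,0]
  newtons: 90

```text
t: 28.55
eef_pos: [0.4446, -0.3254, 0.1579]
tool_rot: [-0.0, 0.581, 0.814, 0.0]
contact_force: [-0.3, -0.6, -7.7]
gripper_width: 0.382
grasp_force: 90.9
```

Request:
carry_out:
  targets: [190,10,8,0,2.5,190,19,16,0,5,190,19,16,0,5,190,19,16,0,5,190,19,16,0,5,190,19,16,0,5,190,19,16,0,5,190,19,16,0,5,190,19,16,0,5,190,19,16,0,5,190,19,16,0,5,190,9.5,12,0,4.5,190,0,0,0,2.5,190,0,0,0,0,190,0,0,0,0]

```text
t: 30.05
eef_pos: [0.6537, -0.1459, 0.1565]
tool_rot: [-0.002, 0.101, 0.995, 0.0]
contact_force: [0.3, -0.2, -7.0]
gripper_width: 0.379
grasp_force: 90.9
```

Request:
carry_out:
  targets: [190,0,0,-25,0,190,0,0,-35,0,190,0,0,-40,0,190,0,0,-35,0,190,0,0,-25,0,190,0,0,-10,0,190,0,0,-5,0,190,0,0,0,0,190,0,0,0,0]

```text
t: 30.95
eef_pos: [0.656, -0.1465, -0.0148]
tool_rot: [0.001, 0.1, 0.995, -0.0]
contact_force: [0.2, -0.2, -6.8]
gripper_width: 0.384
grasp_force: 90.9
```

I overturned by 5°, so I turn back and lower with guard.

Request:
carry_out:
  targets: [190,0,0,0,-2.5,190,0,0,0,-2.5,190,0,0,-3,0,190,0,0,-2,0,190,0,0,-1,0,190,0,0,0,0]

```text
t: 31.55
eef_pos: [0.6546, -0.1461, -0.0225]
tool_rot: [-0.0, 0.143, 0.99, 0.0]
contact_force: [-0.3, 0.3, -6.8]
gripper_width: 0.38
grasp_force: 90.9
```

Request:
carry_out:
  targets: [190,-1,0.5,-1,0,190,0,0,0,0]

```text
t: 31.75
eef_pos: [0.6534, -0.1455, -0.0236]
tool_rot: [-0.0, 0.144, 0.99, 0.0]
contact_force: [0.2, 0.3, -7.1]
gripper_width: 0.385
grasp_force: 90.9
```

Request:
carry_out:
  targets: [190,0,0,-1,0,190,0,0,0,0]

```text
t: 31.95
eef_pos: [0.6537, -0.1456, -0.0241]
tool_rot: [-0.0, 0.144, 0.99, 0.0]
contact_force: [-1.7, 0.2, -2.3]
gripper_width: 0.385
grasp_force: 91.4
```

Request:
carry_out:
  targets: [190,0,0,-0.7,0,190,0,0,0,0]

```text
t: 32.15
eef_pos: [0.6538, -0.1456, -0.0241]
tool_rot: [0.0, 0.144, 0.99, 0.0]
contact_force: [-4.1, 1.1, 5.3]
gripper_width: 0.385
grasp_force: 92.3
```

Request:
carry_out:
  targets: [150,0,0,0,0,130,0,0,0,0,110,0,0,0,0,90,0,0,0,0,90,0,0,0,0,90,0,0,5,0,90,0,0,15,0,90,0,0,45,0,90,0,0,50,0,60,0,0,50,0,40,0,0,0,0,40,0,0,0,0]
  newtons: 40

```text
t: 33.35
eef_pos: [0.655, -0.146, 0.143]
tool_rot: [0.002, 0.144, 0.99, 0.0]
contact_force: [-0.3, 0.2, -0.8]
gripper_width: 0.844
grasp_force: 0.0
```

```bash
cat > m.py <<'E'
from h import *
def dark(n,box,z,poly,back=12,save=None):
    c=Cam(n); x0,y0,w,h=box; g=cv2.GaussianBlur(cv2.cvtColor(c.im,cv2.COLOR_RGB2GRAY),(3,3),0)[y0:y0+h,x0:x0+w]
    t,m=cv2.threshold(g,0,1,cv2.THRESH_BINARY_INV+cv2.THRESH_OTSU)
    C=max(cv2.findContours(m,cv2.RETR_EXTERNAL,cv2.CHAIN_APPROX_NONE)[0],key=cv2.contourArea)
    p=c.back(C[:,0]+[x0,y0],z)[:,:2]*1000; x,r=fit(p,poly)
    print(n,cv2.contourArea(C),np.round(x[:2],1),round(np.degrees(x[2])%180,1),"rms",round(r,2))
E
python3 - <<'E'
from m import *
o=bot.get_obs(); print(o["eef_pos"],o["gripper_width"])
dark("top",(360,180,60,50),.012,lambda e:rect(85,55))
dark("side",(315,300,95,70),.010,lambda e:rect(85,55))
E
```

```text
[ 0.65501279 -0.14595734  0.14298104] 0.8436863892933789
top 1106.5 [ 456.1 -282.6] 108.4 rms 28.82
side 1236.0 [ 445.7 -327.9] 108.4 rms 3.66
```

Request:
carry_out:
  targets: [30,-18.7,-16.5,0,-5,25,-18.7,-16.5,0,-5,25,-18.7,-16.5,0,-5,25,-18.7,-16.5,0,-5,25,-18.7,-16.5,0,-5,25,-18.7,-16.5,0,-5,25,-18.7,-16.5,0,-5,25,-18.7,-16.5,0,-5,25,-18.7,-16.5,0,-5,25,-18.7,-16.5,0,-5,25,-18.7,-16.5,0,-5,25,0,0,0,0,25,0,0,0,0]

```text
t: 34.75
eef_pos: [0.4471, -0.3268, 0.1389]
tool_rot: [-0.001, 0.584, 0.811, -0.0]
contact_force: [0.1, 0.4, -0.6]
gripper_width: 0.902
grasp_force: 0.0
```

Run:
```python
from m import *
o=bot.get_obs(); print(o["eef_pos"],o["tool_rot"],o["gripper_width"])
# bar on waistband, from side and top
dark("side",(315,310,95,60),.012,lambda e:rect(85,55))
for n,(u,v) in(("top",(513,228)),("side",(580,384))):
    c=Cam(n); hsv=cv2.cvtColor(cv2.GaussianBlur(c.im,(3,3),0),cv2.COLOR_RGB2HSV)
    P=c.proj(np.c_[(rect(200,62)/1000)@np.array([[np.cos(-.288),np.sin(-.288)],[-np.sin(-.288),np.cos(-.288)]])+[.6545,-.1457],np.full(4,.0025)])
    m=np.zeros(c.im.shape[:2],np.uint8); cv2.fillPoly(m,[P.round().astype(np.int32)],1)
    g=m&(hsv[...,1]<70); g=cv2.morphologyEx(g.astype(np.uint8),cv2.MORPH_OPEN,np.ones((3,3),np.uint8))
    C=max(cv2.findContours(g,cv2.RETR_EXTERNAL,cv2.CHAIN_APPROX_NONE)[0],key=cv2.contourArea)
    x,r=fit(c.back(C[:,0],.014)[:,:2]*1000,lambda e:rect(160,36)); print(n,"bar",cv2.contourArea(C),x[:2].round(1),np.degrees(x[2])%180,r)
```

```text
[ 0.44712335 -0.32681546  0.13891226] [-1.06393826e-03  5.84444409e-01  8.11433032e-01 -1.86693676e-04] 0.9024961007167779
side 1233.0 [ 444.4 -328.9] 108.5 rms 3.53
top bar 506.0 [ 654.5 -145. ] 163.42948036710106 0.976497910083108
side bar 890.5 [ 651.7 -148. ] 164.65495110352822 9.576105600883913
```

The bar lies on the waistband within about 2 mm and 0.5°. Now I descend on the block.

Request:
carry_out:
  targets: [25,0,0,-35,0,25,0,0,-40,0,25,0,0,-40,0,25,0,0,-25,0,25,0,0,-12,0,25,0,0,-6,0,25,0,0,0,0]

```text
t: 35.6
eef_pos: [0.4485, -0.3271, -0.018]
tool_rot: [0.0, 0.584, 0.812, 0.0]
contact_force: [-0.6, 0.5, 1.0]
gripper_width: 0.899
grasp_force: 0.0
```

Request:
carry_out:
  targets: [25,0,0,-4,0,25,0,0,-2,0,25,0,0,0,0]

```text
t: 35.9
eef_pos: [0.4484, -0.3272, -0.0236]
tool_rot: [0.0, 0.584, 0.812, 0.0]
contact_force: [0.9, -0.5, -0.5]
gripper_width: 0.904
grasp_force: 0.0
```

Request:
carry_out:
  targets: [25,0,0,-3,0,70,0,0,0,0,70,0,0,0,0,110,0,0,0,0,110,0,0,0,0,110,0,0,0,0,110,0,0,0,0]

```text
t: 36.6
eef_pos: [0.4484, -0.3272, -0.0265]
tool_rot: [0.0, 0.584, 0.812, 0.0]
contact_force: [-0.2, 1.6, 5.4]
gripper_width: 0.624
grasp_force: 40.8
```

Request:
carry_out:
  targets: [140,0,0,0,0,140,0,0,0,0,140,0,0,5,0,140,0,0,10,0,140,0,0,20,0,140,0,0,35,0,140,0,0,40,0,140,0,0,40,0,140,0,0,10,0,140,0,0,0,0,140,0,0,0,0]
  newtons: 80

```text
t: 37.7
eef_pos: [0.4469, -0.326, 0.1313]
tool_rot: [-0.001, 0.584, 0.812, -0.0]
contact_force: [-0.4, 0.5, -7.1]
gripper_width: 0.598
grasp_force: 85.4
```

Request:
carry_out:
  targets: [140,1,18,0,-1,140,1.5,33,0,-1.2,140,1.5,33,0,-1.2,140,1.5,33,0,-1.2,140,1.5,33,0,-1.2,140,1.5,33,0,-1.2,140,1.5,33,0,-1.2,140,1.5,33,0,-1.2,140,1.5,33,0,-1.2,140,1,25,0,0,140,0,10,0,0,140,0,0,0,0,140,0,0,0,0]

```text
t: 39.0
eef_pos: [0.4611, -0.0114, 0.132]
tool_rot: [-0.0, 0.657, 0.754, -0.001]
contact_force: [-0.2, -0.8, -6.1]
gripper_width: 0.594
grasp_force: 85.5
```

Request:
carry_out:
  targets: [140,0,0,-30,0,140,0,0,-40,0,140,0,0,-40,0,140,0,0,-25,0,140,0,0,-10,0,140,0,0,-5,0,140,0,0,0,0,140,0,0,0,0]

```text
t: 39.8
eef_pos: [0.4632, -0.0104, -0.016]
tool_rot: [0.001, 0.657, 0.754, 0.001]
contact_force: [0.7, -0.3, -5.2]
gripper_width: 0.597
grasp_force: 85.8
```

Request:
carry_out:
  targets: [140,0,0,-3,0,140,0,0,-2,0,140,0,0,-1,0,140,0,0,0,0]

```text
t: 40.2
eef_pos: [0.462, -0.01, -0.0231]
tool_rot: [-0.0, 0.657, 0.754, 0.0]
contact_force: [0.0, -0.0, -5.5]
gripper_width: 0.595
grasp_force: 85.7
```

Request:
carry_out:
  targets: [140,0,0,-1,0,140,0,0,0,0]

```text
t: 40.4
eef_pos: [0.4621, -0.01, -0.0234]
tool_rot: [-0.0, 0.657, 0.754, 0.0]
contact_force: [-3.4, 0.3, 6.8]
gripper_width: 0.597
grasp_force: 88.1
```

Request:
carry_out:
  targets: [140,0,0,-1,0,140,0,0,0,0]

```text
t: 40.6
eef_pos: [0.4621, -0.01, -0.0236]
tool_rot: [-0.0, 0.657, 0.754, 0.001]
contact_force: [-6.3, -0.4, 20.9]
gripper_width: 0.593
grasp_force: 90.7
```

Request:
carry_out:
  targets: [140,0,0,1,0,100,0,0,0,0,80,0,0,0,0,60,0,0,0,0,40,0,0,0,0,25,0,0,0,0,25,0,0,0,0,25,0,0,5,0,25,0,0,15,0,25,0,0,40,0,25,0,0,50,0,25,0,0,50,0,25,0,0,30,0]

```text
t: 41.9
eef_pos: [0.4631, -0.0105, 0.1695]
tool_rot: [0.001, 0.657, 0.754, 0.002]
contact_force: [0.8, 0.2, -0.1]
gripper_width: 0.904
grasp_force: 0.0
```

Request:
carry_out:
  targets: [25,10,30,0,0,25,10,40,0,0,25,10,40,0,0,25,10,40,0,0,25,0,40,0,0,25,-10,40,0,0,25,-20,40,0,0,25,-20,40,0,0,25,-20,40,0,0,25,-20,40,0,0,25,-20,40,0,0,25,-20,40,0,0,25,-20,40,0,0,25,-20,40,0,0,25,-20,30,0,0,25,0,0,0,0,25,0,0,0,0]

```text
t: 43.6
eef_pos: [0.3112, 0.57, 0.1657]
tool_rot: [0.0, 0.656, 0.755, -0.0]
contact_force: [1.2, -0.7, 0.1]
gripper_width: 0.901
grasp_force: 0.0
```

Run:
```python
from h import *
S=Cam("side"); T=Cam("top"); o=bot.get_obs(); print(o["t"],o["eef_pos"],o["gripper_width"])
f=lambda im,a:cv2.convertScaleAbs(cv2.cvtColor(im,cv2.COLOR_RGB2BGR),alpha=a,beta=10)
a=cv2.resize(f(T.im,1.5)[100:250,130:380],(800,300-20),interpolation=cv2.INTER_CUBIC)
a=cv2.resize(f(T.im,1.5)[105:238,140:373],None,fx=3.4,fy=3.4,interpolation=cv2.INTER_CUBIC)[:,:790]
b=cv2.resize(f(S.im,1.5)[130:300,170:430],(790,148*1),interpolation=cv2.INTER_AREA)
cv2.imwrite("pics/final.png",np.vstack([a,b])); print(a.shape)
```

```text
43.7 [0.31329999 0.56834821 0.16600469] 0.9054485244776683
(452, 790, 3)
```

View pics/final.png

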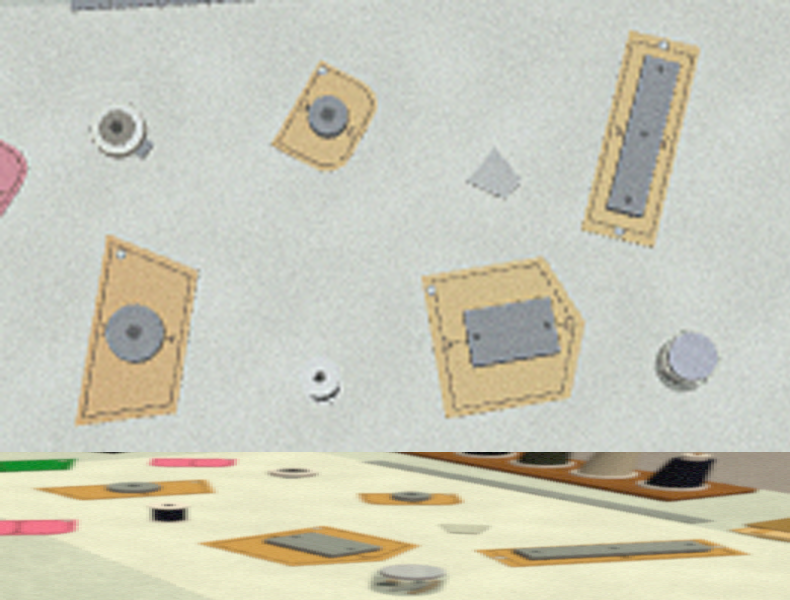

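All four weights lie flat and centred on their cards with card showing all round: small disc (327,115), large disc (134,332), bar (643,133) and block (512,330). The jar (690,360) and the reel (322,383) still stand in place. I hand in.

```bash
python3 -c "
from station import bot
print(bot.hand_in())"
```

```text
the job is handed in; nothing more can be done
None
```

The job is handed in at about 44 s of the 125 s allowed: all four weights lie flat on their cards, within about 4 mm of the middle, and the jar and reel were not touched.

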